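Release the shaker from its push-to-release holder and stand it on the tray

ROBOT

A 6-joint arm with a two-finger parallel gripper is mounted at the origin on a cart in front of the work surface, level with it; the furniture and walls round the work are solid. World frame = base frame: x ahead of the robot, y to its left, z up, the work surface at z = 0. Lengths are in m, angles in degrees, forces in N, time in s.
With the tool pointing down it reaches from about 0.3 to 0.75 m from the base axis. Payload 8.5 kg.
Tool frame: the origin (TCP) lies midway between the tips of the shut fingers; the grasp point (between the pads) lies 19 mm behind it (env.hold_point_z is the distance from the TCP to the grasp point, in m); z points along the fingers, y is the line along which they close (so a half turn about z gives the same grasp; the last joint's range is limited). The gripper opens to 85 mm and grips with 20 to 120 N. Pads are 22 mm wide; open, the fingers measure 114 mm over their backs; the gripper's body (76 mm by 85 mm) begins 54 mm behind the grasp point. The pads swing forward as they close: fully open they stand 13 mm farther back than shut.
Start: joints at [-77.252, 21.807, 74.336, -0, 83.858, -12.336], TCP at [0.233, -0.498, 0.231] pointing down, gripper open.
Joint ranges: [-178.18, 178.18], [-50.72, 133.34], [12.68, 142.11], [-81.47, 261.47], [9.98, 163.14], [-165.26, 165.26]. Speed limits (degrees/s): [136.94, 136.94, 180, 180, 180, 180].

INTERFACE

Orientations are given as a 3x3 rotation matrix whose columns are the frame's x, y, z axes.
In Python, from rig import observe, get_image, camera_info, env gives the robot as it stands.
- The arm moves only by the tool drive_tool, never from a script. Its arguments are lists of equal length, an entry for each row: "offset": the shift along the tool's x, y, z in units of 40 mm (1.0 is 40 mm), a list of three; "turn": the turn, a rotation vector about the tool's x, y, z in units of 6 degrees (1.0 is 6 degrees), a list of three; "hand": the opening, from 0 (shut) to 1 (fully open). A call has exactly 10 rows; each row shifts and turns the commanded pose from where the row before left it, along the tool's axes as they then stand; what a row does not reach is not made up. A row lasts 1/8 s, in which the tool goes at most 62.5 mm and 10.7 degrees, less where a joint would pass 70% of its speed; a pose out of reach is approached as far as the arm can. A call is refused whole if a number of a shift passes 1 or a number of a turn 1, either way. A call with a gripper value outside its range is refused whole. The fingers move at their own pace and stop on an object; "newtons" is the grip in N (left out, the last holds). Time passes only in rows, so rows that do not move let the fingers close, or fill a call up. It gives the time, the measured TCP pose, the force, the opening and the grip force at its end, in the units of the state.
- observe(): the state, without advancing time (a new reading comes with each control period).
- get_image(name): name is "scene" or "side" or "wrist"; returns the picture (420x560x3 uint8, blue, green, red); there is no depth.
- camera_info(name): a dict with "fx", "fy", "cx", "cy" (pixels), "k1" (the pictures are not rectified: a ray, as slopes to the right and down, at radius r is drawn at 1 + k1 r^2 times it, then the intrinsics apply), "world_to_cam" (4x4, takes a point from world to camera coordinates). Camera axes: x right, y down, z forward; pixel columns grow to the right and rows downward; lengths in m; the calibration is good to about 2 mm. A picture is of the moment at which its call begins: read the wrist's pose just before it. camera_info takes no time and is no camera call; for the wrist camera it gives the pose at the moment of the call.
- env.close_job(): hands the job in; it is judged then, once.
The state is a dict: "time_s": time; "q": joint angles; "qvel": joint speeds; "joint_efforts": joint torques, N m; "position": TCP position; "tool_rot": TCP orientation; "ft_force": force on the tool from outside, world axes, zero at the start; "wrist_torque": the same for the moment, N m; "grip_width": finger opening in m; "gripper_force": force on a finger pad.
Only numpy, scipy, OpenCV 4.12 (cv2) and the standard library are available. Lean on these libraries where they do the work, as an engineer would, in place of code of your own. Each camera call takes 0.05 s, during which the arm holds its last target. There are 200 camera calls.

TASK

The salt shaker is stowed in its push-to-release holder: press it down until the catch lets go and it springs up, then grasp it, lift it out and stand it upright on the metal tray, in the free space beside the tin. Set it down rather than dropping it; leave the tin standing in its place on the tray and the black-capped jar latched down in its own holder.

Things in the scene. Friction and masses are not known exactly. Their poses are not given: they have to be found in the camera images.
- shaker_center (a point): Salt shaker, loose: round, clear, grey perforated dome top, 90 mm tall, 0.1 kg; 44 mm across up to 74 mm from its foot, 34 mm across above. Point: on its axis half-way up (45 mm from foot and top); z from foot to top. At the start it stands in the shaker holder, its top 5 mm above the mouth; sprung up, its top 50 mm is above the mouth.
- shaker_holder: Fixed plain steel block, 107 mm high, with one square well 48 mm wide; 68 mm wide (its y), walls 10 mm, latch housing 26 mm thick on its +x side. Origin at table height under the well's axis; the mouth is 107 mm above it. The jar's holder looks alike but is larger.
- shaker_carriage (a joint): Sprung carriage under the shaker, in m: 0 latched (start), negative pressed in (stop at -0.010), 0.045 sprung up. Pressing the shaker down 6 mm or more from there (4 to 6 N) frees the catch for good; under 4 mm does not. As the pressing tool rises, the damped spring lifts the shaker 45 mm above its latched height within 1 s.
- jar_center (a point): Square spice jar with a round black screw cap, 52x52x105 mm, in the jar holder; to be left there. Point on its axis half-way up.
- jar_holder: Fixed steel block like the shaker holder: 78 mm wide, 94 mm deep, 122 mm high, well 58 mm wide. Origin at table height under the well's axis. The jar's cap stands 5 mm above its mouth.
- jar_carriage (a joint): Sprung carriage under the jar, in m: 0 latched (start), 0.045 sprung up. To be left latched.
- tray: Fixed plain aluminium tray, 170 mm long (its x) by 110 mm wide (its y), rim 18 mm high, walls and floor 3 mm thick (floor top 3 mm above the origin). Origin at table height under its centre. The tin stands in its +x half; the -x half is free.
- tin_center (a point): Food tin, loose, 58 mm across, 72 mm tall, standing on the tray about 45 mm from its centre towards the tray's +x. Point on its axis half-way up.
Not all that is in view belongs to the job. Leave any green look-alike of the part that bears shaker_center alone.

How it is judged:
By the outcome, as a careful person would: the job done as asked, in the order asked, and still so for the second after the job is handed in, with the robot touching nothing.
It also fails if it takes over 54 s, if anything falls off the work surface, if the arm or the gripper's body presses on something with over 40 N, if the wrist force passes 120 N, or if a joint passes its speed limit or range.

## Working session

There is one attempt and no reset: what is moved stays moved. The work goes in short steps, Python scripts to look and compute and a tool call to move; the robot and the scene stay as the last step left them, time stands still between calls to the robot, and variables do not carry over. Pictures are saved under pics/ and viewed, at most 10 in all, crops included, and the job is handed in when it is done.

Besides the shell and the picture viewer there is one more tool, called after "Emit:" as a command line: name --argument value ..., lists and objects as JSON in quotes. drive_tool: Moves the arm, as the interface text tells. Its arguments: {"type":"object","properties":{"offset":{"type":"array"},"turn":{"type":"array"},"hand":{"type":"array"},"newtons":{"type":"number"}},"required":["offset","turn","hand"]}

```bash
mkdir -p pics; cat > h.py <<'E'
import numpy as np, cv2
from rig import observe, get_image, camera_info, env
def ray(ci,u,v):
    x=(u-ci["cx"])/ci["fx"]; y=(v-ci["cy"])/ci["fy"]; a,b=x,y
    for _ in range(20):
        s=1+ci["k1"]*(a*a+b*b); a,b=x/s,y/s
    T=np.array(ci["world_to_cam"]); R,t=T[:3,:3],T[:3,3]
    return -R.T@t, R.T@np.array([a,b,1.0])
def onz(ci,u,v,z):
    o,d=ray(ci,u,v); return o+d*(z-o[2])/d[2]
def proj(ci,p):
    T=np.array(ci["world_to_cam"]); c=T[:3,:3]@np.array(p)+T[:3,3]; a,b=c[0]/c[2],c[1]/c[2]
    s=1+ci["k1"]*(a*a+b*b); return ci["fx"]*a*s+ci["cx"],ci["fy"]*b*s+ci["cy"]
E
python3 - <<'E'
from h import *
import pickle
for n in("scene","side","wrist"):
    c=camera_info(n); im=get_image(n); cv2.imwrite(f"pics/{n}0.png",im); pickle.dump(c,open(f"{n}0.pkl","wb"))
    print(n,c["fx"],ray(c,c["cx"],c["cy"]))
a=cv2.imread("pics/scene0.png");b=cv2.imread("pics/side0.png")
s=observe();print(s["time_s"],s["position"],s["tool_rot"],s["ft_force"],env.hold_point_z)
E
```

```text
scene 435.73960604189284 (array([-0.06095232,  0.42292165,  0.53315151]), array([ 0.66308905, -0.5196419 , -0.53878122]))
side 503.51414126578993 (array([0.26293252, 0.69324608, 0.57539824]), array([ 0.27820557, -0.79300776, -0.54197819]))
wrist 291.227212529062 (array([ 0.29982393, -0.46575507,  0.37283573]), array([-0.26030853, -0.12211435, -0.95777218]))
0.15 [ 0.23312409 -0.49791496  0.23085772] [[ 9.05679976e-01  4.23961933e-01 -2.45564215e-04]
 [ 4.23961940e-01 -9.05679370e-01  1.07317502e-03]
 [ 2.32582912e-04 -1.07606301e-03 -9.99999394e-01]] [-0.13009683 -0.20633637 -0.42592869] 0.0187
```

View pics/scene0.png

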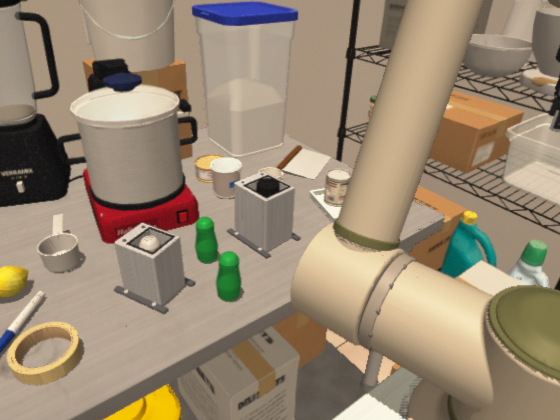

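View pics/side0.png

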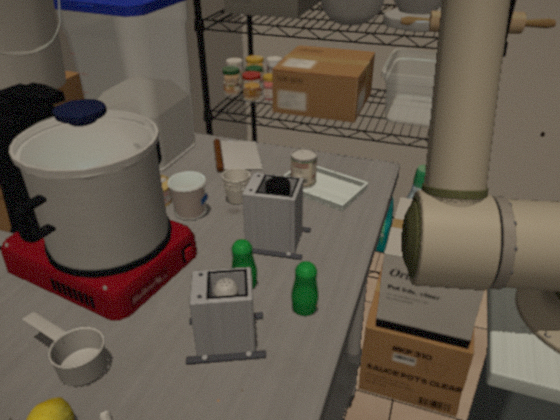

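The pictures show these candidates:
- The shaker holder with the grey dome is at scene (150,260) and side (224,310).
- The jar holder with the black cap is at scene (265,210) and side (275,212).
- Two green look-alikes stand loose at scene (205,240) and (229,275).
- The tray with the tin is at scene (338,190) and side (325,180).

The grey dome in the left block is the one meant, because it isn't green and sits in the smaller holder. I'll confirm that in a crop.

```bash
python3 - <<'E'
import cv2,numpy as np
a=cv2.imread("pics/scene0.png");b=cv2.imread("pics/side0.png")
f=lambda im,x,y,w,h,k:cv2.resize(im[y:y+h,x:x+w],None,fx=k,fy=k,interpolation=cv2.INTER_CUBIC)
A=f(a,105,215,100,75,4);B=f(b,175,255,100,75,4);C=f(a,295,150,100,75,4);D=f(b,280,140,100,75,4)
cv2.imwrite("pics/crop1.png",np.vstack([np.hstack([A,B]),np.hstack([C,D])]))
E
```

```text
(no output)
```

View pics/crop1.png

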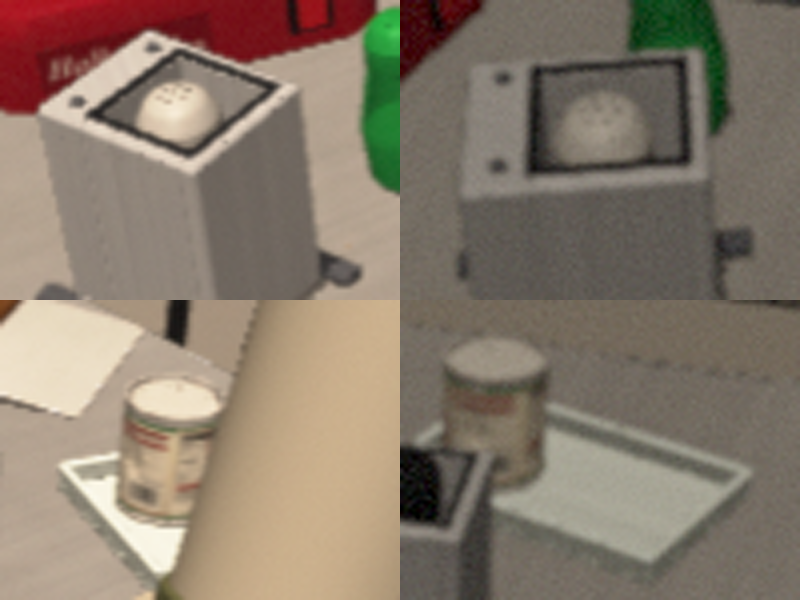

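The crop confirms it: the grey perforated dome sits in the block at scene (149,241) and side (225,288). The latch screws are on the left edge of that block. The tin is on the tray, whose free half is towards the right in the side view.

```bash
python3 - <<'E'
from h import *
import pickle
S=pickle.load(open("scene0.pkl","rb"));D=pickle.load(open("side0.pkl","rb"))
P=lambda c,l,z:np.array([onz(c,u,v,z)[:2] for u,v in l])
np.set_printoptions(precision=4,suppress=True)
def tri(p,q):
    o,d=ray(S,*p);e,f=ray(D,*q);k=np.linalg.lstsq(np.c_[d,-f],e-o,rcond=None)[0]
    return (o+k[0]*d+e+k[1]*f)/2, np.linalg.norm(o+k[0]*d-e-k[1]*f)
def off(c,l,x,y): return [(u/4+x,v/4+y) for u,v in l]
for nm,c,l,w in(("scene",S,off(S,[(150,32),(42,112),(192,172),(300,88)],105,215),off(S,[(177,53),(90,113),(190,156),(279,87)],105,215)),
 ("side",D,off(D,[(70,65),(62,200),(310,180),(305,50)],175,255),off(D,[(130,68),(130,172),(290,160),(287,58)],175,255))):
    a=P(c,l,.107);b=P(c,w,.107)
    print(nm,"block",a,"\nsides",np.linalg.norm(np.roll(a,-1,0)-a,axis=1),"well ctr",b.mean(0),np.linalg.norm(np.roll(b,-1,0)-b,axis=1))
    for r in(a,b):
        for i in range(4):
            d=r[(i+1)%4]-r[i];print(round(np.degrees(np.arctan2(d[1],d[0])),1),end=" ")
    print()
a=P(S,[(310,192)],.018);b=P(D,off(D,[(350,168),(250,253),(150,105)],280,140),.018)
print("tray",a,b)
print("tin top scene",P(S,off(S,[(172,98)],295,150),.075),"side",P(D,off(D,[(95,62)],280,140),.075))
print("jar cap",P(S,[(268,183)],.127),P(D,[(278,182)],.127))
print("green",P(S,[(205,258),(230,297)],.0), "green tops",P(S,[(205,222),(229,256)],.09))
print("pot/other", tri((149,241),(225,288)))
E
```

```text
scene block [[0.5646 0.2128]
 [0.5354 0.2719]
 [0.4643 0.2391]
 [0.4899 0.1793]] 
sides [0.0659 0.0783 0.065  0.0818] well ctr [0.509 0.222] [0.0503 0.0537 0.0539 0.0531]
116.2 -155.2 -66.9 24.1 112.7 -157.1 -66.5 26.8 
side block [[0.5683 0.2146]
 [0.5389 0.2759]
 [0.4654 0.2415]
 [0.4921 0.1805]] 
sides [0.068  0.0811 0.0666 0.0835] well ctr [0.5107 0.222 ] [0.0532 0.0532 0.0527 0.0556]
115.6 -154.9 -66.4 24.2 116.4 -155.3 -66.3 24.1 
tray [[ 0.5899 -0.2065]] [[ 0.4037 -0.2664]
 [ 0.4353 -0.1651]
 [ 0.5269 -0.3014]]
tin top scene [[ 0.541  -0.2429]] side [[ 0.5413 -0.237 ]]
jar cap [[ 0.5254 -0.0299]] [[ 0.5255 -0.029 ]]
green [[0.5377 0.1112]
 [0.4184 0.1307]] green tops [[0.5273 0.1112]
 [0.4185 0.1296]]
pot/other (array([0.5137, 0.2248, 0.102 ]), np.float64(0.003307537681665157))
```

```bash
python3 - <<'E'
from h import *
import pickle
S=pickle.load(open("scene0.pkl","rb"));D=pickle.load(open("side0.pkl","rb"))
np.set_printoptions(precision=4,suppress=True)
print("base corners z0",[onz(S,*p,0.)[:2] for p in((113,236),(197,225))],[onz(D,*p,0.)[:2] for p in((120,318),(195,250))])
o=observe();R=np.array(o["tool_rot"]);d=np.array([.509,.223,.231])-o["position"]
print(R.T@d/.04)
E
```

```text
base corners z0 [array([0.7117, 0.2293]), array([0.6466, 0.0678])] [array([0.6925, 0.2404]), array([0.662, 0.05 ])]
[ 13.8874 -13.3989   0.0141]
```

Emit:
drive_tool --offset '[[0.7,-0.67,0],[0.7,-0.67,0],[0.7,-0.67,0],[0.7,-0.67,0],[0.7,-0.67,0],[0.7,-0.67,0],[0.7,-0.67,0],[0.7,-0.67,0],[0.7,-0.67,0],[0.7,-0.67,0]]' --turn '[[0,0,0],[0,0,0],[0,0,0],[0,0,0],[0,0,0],[0,0,0],[0,0,0],[0,0,0],[0,0,0],[0,0,0]]' --hand '[0,0,0,0,0,0,0,0,0,0]' --newtons 40

```text
time_s: 1.4
position: [0.3734, -0.1354, 0.2313]
tool_rot: [[0.906, 0.424, -0.0], [0.424, -0.906, 0.0], [-0.0, -0.0, -1.0]]
ft_force: [-0.9, -0.2, -0.1]
grip_width: 0.0
gripper_force: 0.0
```

Emit:
drive_tool --offset '[[0.69,-0.67,0],[0.69,-0.67,0],[0.69,-0.67,0],[0.69,-0.67,0],[0.69,-0.67,0],[0.69,-0.67,0],[0.69,-0.67,0],[0.69,-0.67,0],[0,0,0],[0,0,0]]' --turn '[[0,0,0],[0,0,0],[0,0,0],[0,0,0],[0,0,0],[0,0,0],[0,0,0],[0,0,0],[0,0,0],[0,0,0]]' --hand '[0,0,0,0,0,0,0,0,0,0]'

```text
time_s: 2.65
position: [0.4819, 0.1508, 0.2311]
tool_rot: [[0.906, 0.424, -0.001], [0.424, -0.906, -0.0], [-0.001, -0.0, -1.0]]
ft_force: [-0.1, -0.3, -0.1]
grip_width: -0.0003
gripper_force: 0.0
```

```bash
python3 - <<'E'
from h import *
import pickle
for n in("wrist","scene"):
    c=camera_info(n); im=get_image(n); cv2.imwrite(f"pics/{n}1.png",im); pickle.dump(c,open(f"{n}1.pkl","wb"))
    if n=="scene": t=cv2.resize(im[140:270,280:460],None,fx=3,fy=3,interpolation=cv2.INTER_CUBIC); cv2.imwrite("pics/tray1.png",t)
print(proj(pickle.load(open("wrist1.pkl","rb")),(.509,.223,.107)))
E
```

```text
(np.float64(219.79200757080167), np.float64(144.00586188395238))
```

View pics/wrist1.png

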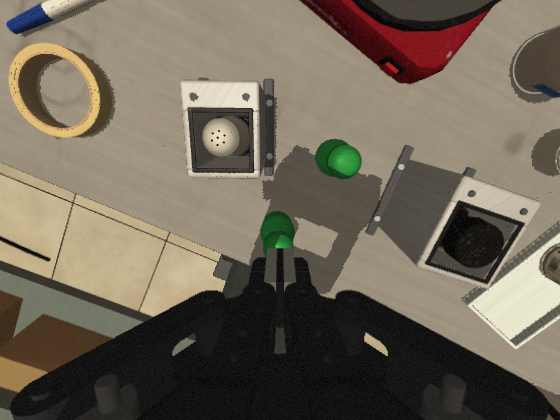

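View pics/tray1.png

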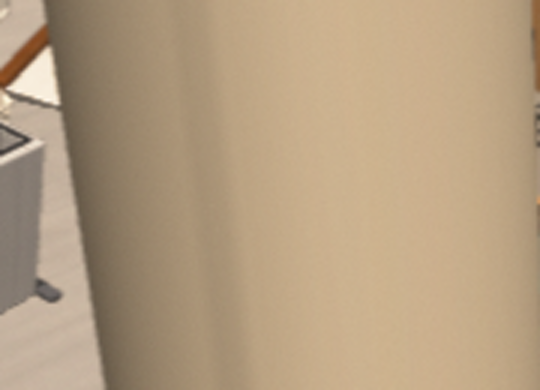

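The wrist view shows the shaker dome at about (221,137) in a well with corners (189,108), (253,110), (253,172) and (191,173). The arm hides the tray in this scene view.

```bash
python3 - <<'E'
from h import *
import pickle
np.set_printoptions(precision=4,suppress=True)
W=pickle.load(open("wrist1.pkl","rb"))
w=np.array([onz(W,u,v,.107)[:2] for u,v in((189,108),(253,110),(253,172),(191,173))]);print(w,w.mean(0),np.linalg.norm(np.roll(w,-1,0)-w,axis=1))
print("dome",[onz(W,221,137.5,z)[:2] for z in(.097,.105,.112)])
t=np.array([onz(W,u,v,.018)[:2] for u,v in((464,298),(516,347))]);print("tray -x end",t, t.mean(0))
o=observe();R=np.array(o["tool_rot"])
for p in((.509,.223,.125),(*w.mean(0),.125)): print(R.T@(np.array(p)-o["position"])/.04)
E
```

```text
[[0.5259 0.2581]
 [0.5479 0.2077]
 [0.4986 0.1862]
 [0.4736 0.2373]] [0.5115 0.2223] [0.055  0.0538 0.0569 0.0563]
dome [array([0.5134, 0.2257]), array([0.5144, 0.2244]), array([0.5153, 0.2233])]
tray -x end [[ 0.4445 -0.1496]
 [ 0.4085 -0.2652]] [ 0.4265 -0.2074]
[ 1.3816 -1.3602  2.6576]
[ 1.4303 -1.3179  2.6576]
```

Emit:
drive_tool --offset '[[0.72,-0.67,0],[0.71,-0.67,0],[0,0,0.6],[0,0,0.6],[0,0,0.6],[0,0,0.6],[0,0,0.26],[0,0,0],[0,0,0],[0,0,0]]' --turn '[[0,0,0],[0,0,0],[0,0,0],[0,0,0],[0,0,0],[0,0,0],[0,0,0],[0,0,0],[0,0,0],[0,0,0]]' --hand '[0,0,0,0,0,0,0,0,0,0]'

```text
time_s: 4.0
position: [0.5117, 0.2239, 0.1257]
tool_rot: [[0.906, 0.424, 0.001], [0.424, -0.906, 0.0], [0.001, 0.0, -1.0]]
ft_force: [0.7, 0.2, 0.1]
grip_width: 0.0002
gripper_force: 0.0
```

Pressing down about 21 mm, to a TCP height of about 0.1045.

Emit:
drive_tool --offset '[[0,0,0.1],[0,0,0.1],[0,0,0.1],[0,0,0.05],[0,0,0.05],[0,0,0.05],[0,0,0.05],[0,0,0.03],[0,0,0],[0,0,0]]' --turn '[[0,0,0],[0,0,0],[0,0,0],[0,0,0],[0,0,0],[0,0,0],[0,0,0],[0,0,0],[0,0,0],[0,0,0]]' --hand '[0,0,0,0,0,0,0,0,0,0]'

```text
time_s: 5.25
position: [0.5115, 0.2239, 0.104]
tool_rot: [[0.906, 0.424, 0.001], [0.424, -0.906, 0.0], [0.001, 0.0, -1.0]]
ft_force: [-1.1, 0.0, 4.6]
grip_width: -0.0001
gripper_force: 2.4
```

Emit:
drive_tool --offset '[[0,0,0.02],[0,0,0],[0,0,-0.2],[0,0,-0.3],[0,0,-0.4],[0,0,-0.5],[0,0,-0.5],[0,0,-0.5],[0,0,0],[0,0,0]]' --turn '[[0,0,0],[0,0,0],[0,0,0],[0,0,0],[0,0,0],[0,0,0],[0,0,0],[0,0,0],[0,0,0],[0,0,0]]' --hand '[0,0,0,0,0,0,0,0.5,1,1]'

```text
time_s: 6.5
position: [0.5109, 0.2238, 0.1982]
tool_rot: [[0.906, 0.424, -0.001], [0.424, -0.906, -0.0], [-0.001, -0.0, -1.0]]
ft_force: [-0.4, 0.5, -0.4]
grip_width: 0.0542
gripper_force: 0.0
```

```bash
python3 - <<'E'
from h import *
import pickle
a=get_image("scene");c=camera_info("wrist");w=get_image("wrist");s=get_image("side")
pickle.dump(c,open("wrist2.pkl","wb"))
k=lambda i:cv2.resize(i,(400,300))
cv2.imwrite("pics/up2.png",np.vstack([np.hstack([k(a[160:310,60:260]),k(s[170:380,120:400])]),np.hstack([k(w),k(s[130:220,260:380])])]))
cv2.imwrite("pics/wrist2.png",w);cv2.imwrite("pics/side2.png",s)
E
```

```text
(no output)
```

View pics/up2.png

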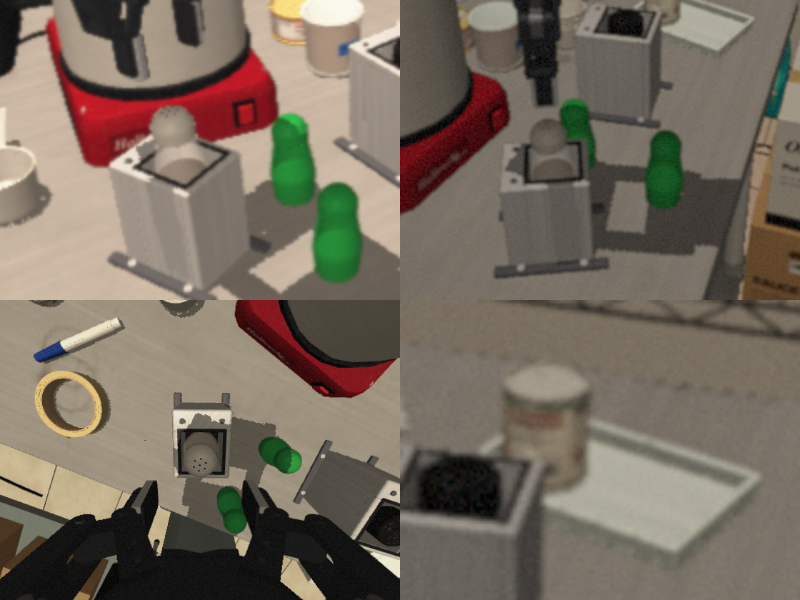

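The shaker has sprung up, with its top well above the mouth and centred between the open fingers. The tray's -x half is clear. Next I descend and grasp.

Emit:
drive_tool --offset '[[0,0,0],[0,0,0],[0,0,0.4],[0,0,0.5],[0,0,0.5],[0,0,0.5],[0,0,0.33],[0,0,0],[0,0,0],[0,0,0]]' --turn '[[0,0,0],[0,0,0],[0,0,0],[0,0,0],[0,0,0],[0,0,0],[0,0,0],[0,0,0],[0,0,0],[0,0,0]]' --hand '[1,1,1,1,1,1,1,1,0.8,0.7]'

```text
time_s: 7.9
position: [0.5116, 0.224, 0.1104]
tool_rot: [[0.906, 0.424, 0.001], [0.424, -0.906, 0.0], [0.001, 0.0, -1.0]]
ft_force: [0.3, -0.6, -0.7]
grip_width: 0.0595
gripper_force: 0.0
```

Emit:
drive_tool --offset '[[0,0,0],[0,0,0],[0,0,0],[0,0,0],[0,0,0],[0,0,0],[0,0,0],[0,0,0],[0,0,0],[0,0,0]]' --turn '[[0,0,0],[0,0,0],[0,0,0],[0,0,0],[0,0,0],[0,0,0],[0,0,0],[0,0,0],[0,0,0],[0,0,0]]' --hand '[0.6,0.4,0.3,0.3,0.2,0.2,0.2,0.2,0.2,0.2]' --newtons 30

```text
time_s: 9.15
position: [0.5113, 0.2239, 0.1097]
tool_rot: [[0.906, 0.424, 0.0], [0.424, -0.906, -0.0], [0.0, 0.0, -1.0]]
ft_force: [0.7, -0.5, 2.4]
grip_width: 0.0351
gripper_force: 29.6
```

The width is 35 mm where I expected 44 mm, so I'm looking before lifting.

```bash
python3 - <<'E'
from h import *
a=get_image("scene");w=get_image("wrist");s=get_image("side")
k=lambda i:cv2.resize(i,(400,300),interpolation=cv2.INTER_CUBIC)
cv2.imwrite("pics/g3.png",np.vstack([np.hstack([k(a[190:280,90:210]),k(s[225:330,160:300])]),np.hstack([k(w[180:330,180:380]),k(cv2.imread('pics/side2.png')[225:330,160:300])])]))
E
```

```text
(no output)
```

View pics/g3.png

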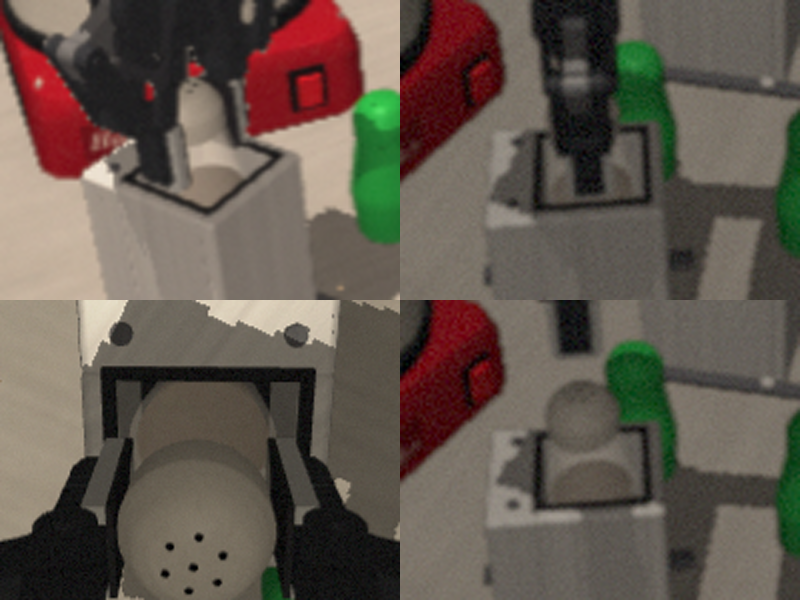

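```bash
python3 - <<'E'
from h import *
import pickle
W=camera_info("wrist");D=camera_info("side");S=camera_info("scene");W2=pickle.load(open("wrist2.pkl","rb"))
for z in(.107,.120,.130,.141,.150,.157,.165):
    p=(.5113,.2239,z)
    u=proj(W,p);d=proj(D,p);s=proj(S,p);v=proj(W2,p)
    print(z,"wrist3crop",(u[0]-180)*2,(u[1]-180)*2+300,"sidecrop",400+(d[0]-160)*2.857,300+(d[1]-225)*2.857,"scenecrop",(s[0]-90)*3.333,(s[1]-190)*3.333,"wrist2mont",v[0]*.714,300+v[1]*.714)
E
```

```text
0.107 wrist3crop 201.89845249537132 466.03131132426233 sidecrop 589.7177222297232 468.5845933958791 scenecrop 198.0604124580256 166.68257200579853 wrist2mont 200.26295421190054 452.4909774413057
0.12 wrist3crop 202.2061634722753 489.85057024364585 sidecrop 587.9148497332229 447.98626958734417 scenecrop 194.65023190931547 145.10888703754065 wrist2mont 200.3097632234909 456.0150140782557
0.13 wrist3crop 202.4809413783339 511.1159342808751 sidecrop 586.5007854091759 431.86086495735634 scenecrop 191.98434830506113 128.21918787265062 wrist2mont 200.34934107468754 458.99432934696836
0.141 wrist3crop 202.83134763651663 538.2279710358176 sidecrop 584.9170837460487 413.8328869854265 scenecrop 189.0080808171723 109.33741010779639 wrist2mont 200.39701627369638 462.58280187588343
0.15 wrist3crop 203.16478702079417 564.0207161777847 sidecrop 583.5987036734249 398.8508033462691 scenecrop 186.53816335448622 93.64735253408202 wrist2mont 200.43970668914554 465.7957128890606
0.157 wrist3crop 203.46005136989334 586.8552152036493 sidecrop 582.5588560673136 387.0503331555585 scenecrop 184.59509076187982 81.29086335182139 wrist2mont 200.47550515217108 468.48966791076623
0.165 wrist3crop 203.84464697571207 616.590847293465 sidecrop 581.3546278338799 373.4024102930624 scenecrop 182.3504697396204 67.00223909624016 wrist2mont 200.51953786492328 471.8029495197808
```

```bash
python3 - <<'E'
from h import *
S=camera_info("scene");D=camera_info("side")
y=np.array([.424,-.906]);c=np.array([.5113,.2239])
for sg in(-1,1):
  for w in(.0175,.022):
    for z in(.100,.110,.12,.13):
      s=proj(S,(*(c+sg*y*w),z));d=proj(D,(*(c+sg*y*w),z));print(sg,w,z,"scenecrop",round((s[0]-90)*3.333),round((s[1]-190)*3.333),"side",round(400+(d[0]-160)*2.857),round((d[1]-225)*2.857))
E
```

```text
-1 0.0175 0.1 scenecrop 176 197 side 591 205
-1 0.0175 0.11 scenecrop 173 180 side 590 189
-1 0.0175 0.12 scenecrop 170 164 side 588 173
-1 0.0175 0.13 scenecrop 167 147 side 587 156
-1 0.022 0.1 scenecrop 169 202 side 591 211
-1 0.022 0.11 scenecrop 167 185 side 590 195
-1 0.022 0.12 scenecrop 164 168 side 588 179
-1 0.022 0.13 scenecrop 161 151 side 587 163
1 0.0175 0.1 scenecrop 223 160 side 590 156
1 0.0175 0.11 scenecrop 221 144 side 589 140
1 0.0175 0.12 scenecrop 218 127 side 588 124
1 0.0175 0.13 scenecrop 216 111 side 586 108
1 0.022 0.1 scenecrop 229 155 side 590 150
1 0.022 0.11 scenecrop 227 139 side 589 134
1 0.022 0.12 scenecrop 224 123 side 588 118
1 0.022 0.13 scenecrop 222 106 side 586 102
```

The view shows the shaker upright between the pads with the dome at about z 0.15. I'll lift a little and check.

Emit:
drive_tool --offset '[[0,0,0],[0,0,-0.05],[0,0,-0.1],[0,0,-0.1],[0,0,-0.1],[0,0,-0.1],[0,0,-0.05],[0,0,0],[0,0,0],[0,0,0]]' --turn '[[0,0,0],[0,0,0],[0,0,0],[0,0,0],[0,0,0],[0,0,0],[0,0,0],[0,0,0],[0,0,0],[0,0,0]]' --hand '[0.2,0.2,0.2,0.2,0.2,0.2,0.2,0.2,0.2,0.2]'

```text
time_s: 10.55
position: [0.5112, 0.2239, 0.1296]
tool_rot: [[0.906, 0.424, -0.0], [0.424, -0.906, -0.0], [-0.0, -0.0, -1.0]]
ft_force: [0.6, 0.5, -1.5]
grip_width: 0.0351
gripper_force: 29.6
```

```bash
python3 - <<'E'
from h import *
a=get_image("scene");w=get_image("wrist");s=get_image("side")
k=lambda i:cv2.resize(i,(400,300),interpolation=cv2.INTER_CUBIC)
cv2.imwrite("pics/g4.png",np.vstack([np.hstack([k(a[190:280,90:210]),k(s[225:330,160:300])]),np.hstack([k(w[180:330,180:380]),k(cv2.imread('pics/side2.png')[225:330,160:300])])]))
E
```

```text
(no output)
```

View pics/g4.png

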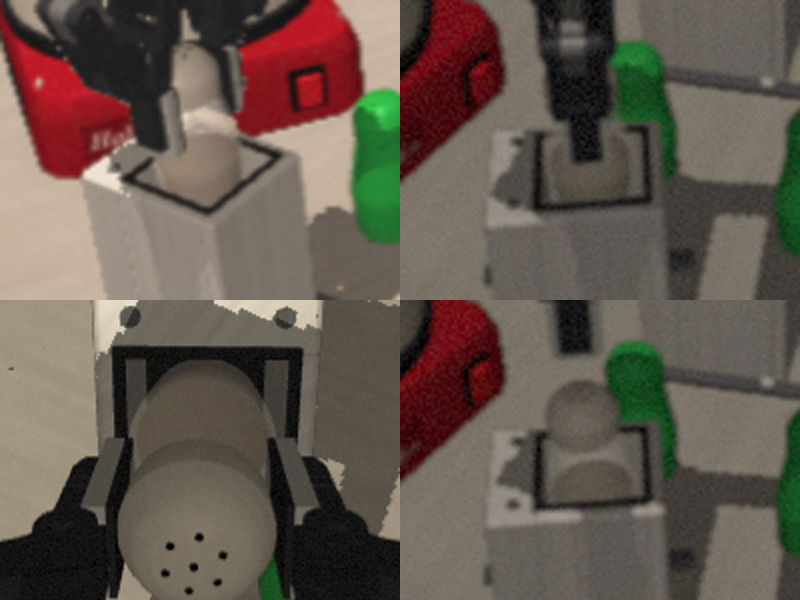

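It's held at its waist: it rose 20 mm with the tool, and it's upright. Next I lift it clear and carry it over.

Emit:
drive_tool --offset '[[0,0,-0.15],[0,0,-0.3],[0,0,-0.4],[0,0,-0.4],[0,0,-0.4],[0,0,-0.4],[0,0,-0.4],[0,0,-0.2],[-0.1,0.16,0],[-0.25,0.4,0]]' --turn '[[0,0,0],[0,0,0],[0,0,0],[0,0,0],[0,0,0],[0,0,0],[0,0,0],[0,0,0],[0,0,0],[0,0,0]]' --hand '[0.2,0.2,0.2,0.2,0.2,0.2,0.2,0.2,0.2,0.2]'

```text
time_s: 11.95
position: [0.5077, 0.197, 0.2351]
tool_rot: [[0.905, 0.425, -0.001], [0.425, -0.905, -0.0], [-0.001, -0.0, -1.0]]
ft_force: [0.5, -0.3, -1.1]
grip_width: 0.0351
gripper_force: 29.6
```

Emit:
drive_tool --offset '[[-0.4,0.65,0],[-0.5,0.8,0],[-0.5,0.8,0],[-0.5,0.8,0],[-0.5,0.8,0],[-0.5,0.8,0],[-0.5,0.8,0],[-0.5,0.8,0],[-0.5,0.8,0],[-0.4,0.65,0]]' --turn '[[0,0,0],[0,0,0],[0,0,0],[0,0,0],[0,0,0],[0,0,0],[0,0,0],[0,0,0],[0,0,0],[0,0,0]]' --hand '[0.2,0.2,0.2,0.2,0.2,0.2,0.2,0.2,0.2,0.2]'

```text
time_s: 13.2
position: [0.4635, -0.1647, 0.2353]
tool_rot: [[0.906, 0.423, -0.001], [0.423, -0.906, 0.0], [-0.001, -0.001, -1.0]]
ft_force: [0.6, -0.4, -1.3]
grip_width: 0.0353
gripper_force: 29.6
```

Emit:
drive_tool --offset '[[-0.3,0.5,0],[-0.15,0.2,0],[0,0,0],[0,0,0],[0,0,0],[0,0,0],[0,0,0],[0,0,0],[0,0,0],[0,0,0]]' --turn '[[0,0,0],[0,0,0.3],[0,0,0.8],[0,0,1],[0,0,1],[0,0,1],[0,0,1],[0,0,1],[0,0,0.7],[0,0,0]]' --hand '[0.2,0.2,0.2,0.2,0.2,0.2,0.2,0.2,0.2,0.2]'

```text
time_s: 14.45
position: [0.4599, -0.1954, 0.2356]
tool_rot: [[0.963, -0.271, -0.0], [-0.271, -0.963, 0.0], [-0.001, -0.0, -1.0]]
ft_force: [-0.3, 0.4, -0.4]
grip_width: 0.0353
gripper_force: 29.6
```

```bash
python3 - <<'E'
from h import *
import pickle
for n in("wrist","side"):
    c=camera_info(n); im=get_image(n); cv2.imwrite(f"pics/{n}5.png",im); pickle.dump(c,open(f"{n}5.pkl","wb"))
a=cv2.imread("pics/wrist5.png");b=cv2.imread("pics/side5.png")
k=lambda i:cv2.resize(i,(400,300),interpolation=cv2.INTER_CUBIC)
cv2.imwrite("pics/m5.png",np.hstack([cv2.resize(a,(560,420)),cv2.resize(b[80:290,290:410],(240,420))]))
E
```

```text
(no output)
```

View pics/m5.png

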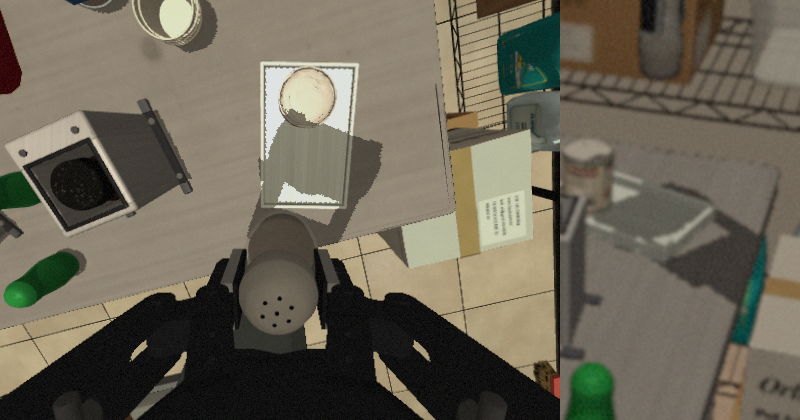

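The wrist view shows the tray's rim corners at (261,63), (358,63), (349,208) and (262,208). The tin top is at (307,95), and the shaker is held upright.

```bash
python3 - <<'E'
from h import *
import pickle
np.set_printoptions(precision=4,suppress=True)
W=pickle.load(open("wrist5.pkl","rb"))
w=np.array([onz(W,u,v,.018)[:2] for u,v in((261,63),(358,63),(349.5,208),(262,208))]);c=w.mean(0)
print(w,c,np.linalg.norm(np.roll(w,-1,0)-w,axis=1))
x=(w[0]+w[1]-w[2]-w[3]);x/=np.linalg.norm(x);tin=onz(W,307,95,.075)[:2]
print("yaw",np.degrees(np.arctan2(x[1],x[0])),"tin",tin,"rel",(tin-c)@x,(tin-c)@np.array([-x[1],x[0]]))
o=observe();R=np.array(o["tool_rot"])
for t in(c-.043*x,):print(t,R.T@np.array([*(t-o["position"][:2]),0])/.04)
E
```

```text
[[ 0.597  -0.2115]
 [ 0.5676 -0.3156]
 [ 0.4047 -0.2723]
 [ 0.4352 -0.164 ]] [ 0.5011 -0.2409] [0.1082 0.1686 0.1125 0.1686]
yaw -15.611127084462927 tin [ 0.5477 -0.2467] rel 0.046467342508245475 0.006959335415319368
[ 0.4597 -0.2293] [ 0.218   0.8167 -0.0002]
```

Emit:
drive_tool --offset '[[0.1,0.4,0],[0.12,0.42,0],[0,0,0.3],[0,0,0.6],[0,0,0.8],[0,0,0.8],[0,0,0.7],[0,0,0.4],[0,0,0.3],[0,0,0]]' --turn '[[0,0,0],[0,0,0],[0,0,0],[0,0,0],[0,0,0],[0,0,0],[0,0,0],[0,0,0],[0,0,0],[0,0,0]]' --hand '[0.2,0.2,0.2,0.2,0.2,0.2,0.2,0.2,0.2,0.2]'

```text
time_s: 15.8
position: [0.4596, -0.2293, 0.0789]
tool_rot: [[0.963, -0.271, -0.001], [-0.271, -0.963, 0.001], [-0.002, -0.001, -1.0]]
ft_force: [-0.6, 0.6, -0.8]
grip_width: 0.0352
gripper_force: 29.7
```

Emit:
drive_tool --offset '[[0,0,0.1],[0,0,0.1],[0,0,0.1],[0,0,0.05],[0,0,0.05],[0,0,0.05],[0,0,0.05],[0,0,0],[0,0,0],[0,0,0]]' --turn '[[0,0,0],[0,0,0],[0,0,0],[0,0,0],[0,0,0],[0,0,0],[0,0,0],[0,0,0],[0,0,0],[0,0,0]]' --hand '[0.2,0.2,0.2,0.2,0.2,0.2,0.2,0.2,0.2,0.2]'

```text
time_s: 17.05
position: [0.46, -0.2296, 0.0598]
tool_rot: [[0.963, -0.271, 0.0], [-0.271, -0.963, -0.0], [0.0, 0.0, -1.0]]
ft_force: [0.1, 0.0, -1.2]
grip_width: 0.0352
gripper_force: 29.7
```

Emit:
drive_tool --offset '[[0,0,0.05],[0,0,0.05],[0,0,0.04],[0,0,0.03],[0,0,0.03],[0,0,0.03],[0,0,0.02],[0,0,0.02],[0,0,0],[0,0,0]]' --turn '[[0,0,0],[0,0,0],[0,0,0],[0,0,0],[0,0,0],[0,0,0],[0,0,0],[0,0,0],[0,0,0],[0,0,0]]' --hand '[0.2,0.2,0.2,0.2,0.2,0.2,0.2,0.2,0.2,0.2]'

```text
time_s: 18.3
position: [0.46, -0.2296, 0.0489]
tool_rot: [[0.963, -0.271, 0.0], [-0.271, -0.963, -0.0], [0.0, 0.0, -1.0]]
ft_force: [-0.0, -0.5, -1.0]
grip_width: 0.0353
gripper_force: 29.7
```

Emit:
drive_tool --offset '[[0,0,0.02],[0,0,0.02],[0,0,0.02],[0,0,0.01],[0,0,0],[0,0,0],[0,0,0],[0,0,0],[0,0,0],[0,0,0]]' --turn '[[0,0,0],[0,0,0],[0,0,0],[0,0,0],[0,0,0],[0,0,0],[0,0,0],[0,0,0],[0,0,0],[0,0,0]]' --hand '[0.2,0.2,0.2,0.2,0.2,0.2,0.2,0.2,0.2,0.2]'

```text
time_s: 19.55
position: [0.46, -0.2297, 0.0462]
tool_rot: [[0.963, -0.271, 0.0], [-0.271, -0.963, -0.0], [0.0, 0.0, -1.0]]
ft_force: [-1.1, 0.6, 4.5]
grip_width: 0.0353
gripper_force: 30.5
```

It's resting on the tray, so I'm releasing it slowly and then rising.

Emit:
drive_tool --offset '[[0,0,0],[0,0,0],[0,0,0],[0,0,0],[0,0,0],[0,0,0],[0,0,0],[0,0,0],[0,0,0],[0,0,0]]' --turn '[[0,0,0],[0,0,0],[0,0,0],[0,0,0],[0,0,0],[0,0,0],[0,0,0],[0,0,0],[0,0,0],[0,0,0]]' --hand '[0.4,0.43,0.47,0.52,0.58,0.65,0.75,0.85,0.85,0.85]'

```text
time_s: 20.8
position: [0.46, -0.2296, 0.0461]
tool_rot: [[0.963, -0.271, 0.0], [-0.271, -0.963, -0.0], [0.0, -0.0, -1.0]]
ft_force: [0.2, -0.1, -0.1]
grip_width: 0.0728
gripper_force: 0.0
```

Emit:
drive_tool --offset '[[0,0,-0.1],[0,0,-0.2],[0,0,-0.4],[0,0,-0.5],[0,0,-0.6],[0,0,-0.6],[0,0,-0.6],[0,0,-0.6],[0,0,-0.4],[0,0,0]]' --turn '[[0,0,0],[0,0,0],[0,0,0],[0,0,0],[0,0,0],[0,0,0],[0,0,0],[0,0,0],[0,0,0],[0,0,0]]' --hand '[0.85,0.85,0.85,0.85,0.85,0.85,0.85,0.85,0.85,0.85]'

```text
time_s: 22.05
position: [0.4602, -0.2298, 0.2075]
tool_rot: [[0.963, -0.271, 0.002], [-0.271, -0.963, -0.002], [0.003, 0.001, -1.0]]
ft_force: [0.2, -0.1, -0.9]
grip_width: 0.0725
gripper_force: 0.0
```

```bash
python3 - <<'E'
from h import *
w=get_image("wrist");b=get_image("side")
cv2.imwrite("pics/m6.png",np.hstack([w,cv2.resize(b[80:290,290:410],(240,420))]))
E
```

```text
(no output)
```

View pics/m6.png

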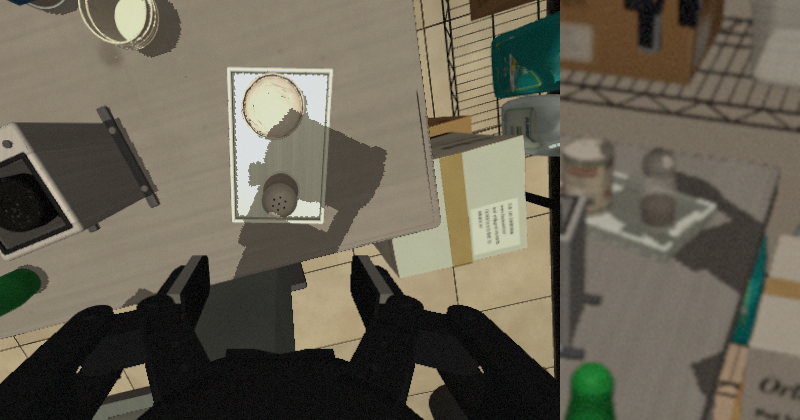

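The shaker stands upright in the free half of the tray at wrist (280,196). The tin is in place at (273,106), the jar is still latched, and the gripper is clear.

```bash
python3 -c "
from rig import env
print(env.close_job())"
```

```text
the job is handed in; nothing more can be done
None
```

The salt shaker was released from its holder and set down upright on the tray's free half. The last picture showed the tin in place and the jar still down in its holder; I handed the job in at about 22 s, and no verdict was returned.

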